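# Quieten the shrimp tank for feeding

## Task

Make the shrimp tank ready for feeding with light fingertip presses, in this order: first push in the large round key on top of the drum-shaped filter control, then the long bar key on the air pump, and last the square key on top of the square lantern, each until it stays down. Press lightly, leave the two small keys of the heater control alone, and do not lift, tip or shift anything on the ledge.

Things in the scene. Friction and masses are not known exactly. Their poses are not given: they have to be found in the camera images.
- filter: Filter control: a plain white plastic drum, 82 mm in diameter and 46 mm high, narrowing to 72 mm at the top, about 0.45 kg, with one large round dark key in the middle of its top. Stands loose on the ledge, any of eight places in two rows. Origin: centre of its underside, z up. 
- filter_key (a joint): The filter control's round key, 34 mm in diameter; its top stands 16 mm above the drum's top when up, 62 mm above the ledge. 0 = up (every start), 0.006 m = fully in. It goes straight down at about 2.5 N and stays where left (no spring back); latched once 4 mm in. Its soft rubber top also gives 1.5 N per mm, up to 6 mm, then springs back. Light means under 20 N.
- filter_key_top (a point): Point: centre of the key's top face, moving down with it; z up. At 62 mm when up.
- airpump: Air pump: a white plastic box with rounded edges, 104 mm (its x) by 62 mm (its y), top at 56 mm, grey ribs across, black rubber feet and a small nozzle at its +x end, about 0.55 kg, with one long dark bar key in the middle of its top. Stands loose on the ledge, any of eight places in two rows. Origin: centre of its underside, z up. 
- airpump_key (a joint): The air pump's bar key, 48 mm long (along the pump's x) and 18 mm wide; its top stands 16 mm above the box when up, 72 mm above the ledge. 0 = up (every start), 0.006 m = fully in. It goes straight down at about 2.5 N and stays where left (no spring back); latched once 4 mm in. Its soft rubber top also gives 1.5 N per mm, up to 6 mm, then springs back. Light means under 20 N.
- airpump_key_top (a point): Point: centre of the key's top face, moving down with it; z up. At 72 mm when up.
- lantern: Feeding lantern: a white square block 76 by 76 mm, 60 mm high, with a slightly set-in middle between base and cap, four thin steel posts, about 0.45 kg, and one square dark key in the middle of its top. Stands loose on the ledge, any of eight places in two rows. Origin: centre of its underside, z up. 
- lantern_key (a joint): The lantern's square key, 28 by 28 mm; its top stands 16 mm above the cap when up, 76 mm above the ledge. 0 = up (every start), 0.006 m = fully in. It goes straight down at about 2.5 N and stays where left (no spring back); latched once 4 mm in. Its soft rubber top also gives 1.5 N per mm, up to 6 mm, then springs back. Light means under 20 N.
- lantern_key_top (a point): Point: centre of the key's top face, moving down with it; z up. At 76 mm when up.
- heater: Heater control, to be left alone: a white box 60 mm (its x) by 92 mm (its y), 44 mm high, with two small round dark keys side by side and a little window on top. Stands loose on the ledge, any of eight places in two rows. Origin: centre of its underside, z up. 
- heater_key_a (a joint): Small round heater key, 16 mm in diameter, 16 mm proud, at x +10, y +24 mm of the heater control. 0 = up; leave it up.
- heater_key_b (a joint): Small round heater key, 16 mm in diameter, 16 mm proud, at x +10, y -24 mm of the heater control. 0 = up; leave it up.
- bowl: Clear glass bowl, 110 mm across the rim, 50 mm high. Bystander. Stands loose on the ledge, any of eight places in two rows. Origin: centre of its underside, z up. 
- log: Black ceramic shrimp log: a hollow tube 100 mm long (its x), about 57 mm wide and 57 mm high, on a flat foot. Bystander. Stands loose on the ledge, any of eight places in two rows. Origin: centre of its underside, z up. 
- jar: Blue jar with a twist cap, 68 mm in diameter, 85 mm high. Bystander. Stands loose on the ledge, any of eight places in two rows. Origin: centre of its underside, z up. 
- dish: Shallow white ceramic dish, 90 mm across, 14 mm high. Bystander. Stands loose on the ledge, any of eight places in two rows. Origin: centre of its underside, z up. 
- pot: Small terracotta cup, 80 mm across the rim, 70 mm high, at the far side of the ledge. Bystander. Origin: centre of its underside.
Things that resemble listed ones, but are neither listed nor needed, are in the scene too. What is shaped like the filter but yellow is not meant.

How it is judged (in metres and radians):
On the way, in this order (a step that is already met when the one before it is completed fails the run):
1. the filter control's key is pushed in first (value of joint filter_key above 0.004 m), for 0.1 s.
2. the air pump's key is pushed in second (value of joint airpump_key above 0.004 m), for 0.1 s.
3. the lantern's key is pushed in last (value of joint lantern_key above 0.004 m), for 0.1 s.
At the end, for the whole second after the job is handed in: All three keys stay at least 4 mm in, both heater keys are up (less than 2 mm in), and every device and bystander stands upright and at rest within 20 mm of where it began (value of joint each of filter_key, airpump_key, lantern_key above 0.004 m and value of joint each of heater_key_a, heater_key_b below 0.002 m and distance of each of filter, airpump, lantern, heater, bowl, log, jar, dish, pot from where it was at the start of the episode below 0.02 m and angle between each of filter, airpump, lantern, heater, bowl, log, jar, dish, pot's own z axis and vertical below 0.15 rad and linear speed of each of filter, airpump, lantern below 0.02 m/s); the robot touches nothing.
It fails at once if a device is pressed with more than 20 N (contact force between any of the arm, the fingers and filter above 20 N or contact force between any of the arm, the fingers and airpump above 20 N or contact force between any of the arm, the fingers and lantern above 20 N).
It fails at once if a heater key is pressed in by more than 2 mm (value of joint any of heater_key_a, heater_key_b above 0.002 m).
It fails at once if something on the ledge is lifted more than 8 mm (height (world z) of any of filter, airpump, lantern, heater, bowl, log, jar, dish, pot above 0.008 m).
It fails at once if something on the ledge is shifted by more than 20 mm (distance of any of filter, airpump, lantern, heater, bowl, log, jar, dish, pot from where it was at the start of the episode above 0.02 m).
It fails at once if something on the ledge is tipped by more than 0.15 rad (angle between any of filter, airpump, lantern, heater, bowl, log, jar, dish, pot's own z axis and vertical above 0.15 rad).
It also fails if it takes over 50 s, if anything falls off the work surface, if the arm or the gripper's body presses on something with over 40 N, if the wrist force passes 120 N, or if a joint passes its speed limit or range.

## Robot

A 6-joint arm with a two-finger parallel gripper is mounted at the origin on the work surface. World frame = base frame: x ahead of the robot, y to its left, z up, the work surface at z = 0. Lengths are in mm, angles in rad, forces in N, time in s.
With the tool pointing down it reaches from about 275 to 750 mm from the base axis. Payload 10.2 kg.
Tool frame: the origin (TCP) lies at the very end of the fingers, on their centre line; the grasp point (between the pads) lies 19 mm behind it; z points along the fingers, y is the line along which they close (so a half turn about z gives the same grasp; the last joint's range is limited). The gripper opens to 85 mm and grips with 20 to 120 N. Pads are 22 mm wide; open, the fingers measure 114 mm over their backs; the gripper's body (76 mm by 85 mm) begins 54 mm behind the grasp point. The pads swing forward as they close: fully open they stand 13 mm farther back than shut.
Start: joints at [-1.568, 0.313, 1.498, -0, 1.331, -0.223], TCP at [117.526, -511.682, 231.294] pointing down, gripper open.
Joint ranges: [-2.94, 2.94], [-0.97, 2.17], [0.19, 2.56], [-1.23, 4.37], [0.02, 3.11], [-2.88, 2.88]. Speed limits (rad/s): [2.39, 2.39, 3.01, 3.14, 3.14, 3.14].

## Interface

Orientations are given as a unit quaternion [w, x, y, z].
In Python, from rig import ctrl gives the robot as it stands.
- The arm moves only by the shell command python3 -m inch 'ROWS' [OPENING] [FORCE]. ROWS is text: rows parted by semicolons, each of 6 numbers parted by spaces: the shift along the tool's x, y, z in mm, then the turn, a rotation vector about the tool's x, y, z in units of 6 degrees (1.0 is 6 degrees). A call has exactly 10 rows; each row shifts and turns the commanded pose from where the row before left it, along the tool's axes as they then stand; what a row does not reach is not made up. A row lasts 1/12 s, in which the tool goes at most 41.7 mm and 7.16 degrees, less where a joint would pass 70% of its speed; a pose out of reach is approached as far as the arm can. A call with a gripper value outside its range is refused whole. OPENING is the opening, from 0 (shut) to 1 (fully open), set as the call begins (- or left out, the last holds). The fingers move at their own pace and stop on an object; FORCE is the grip in N (left out, the last holds). Time passes only in rows, so rows that do not move let the fingers close, or fill a call up. It gives the time, the measured TCP pose, the force, the opening and the grip force at its end, in the units of the state.
- ctrl.sense(): the state, without advancing time (a new reading comes with each control period).
- ctrl.capture(name): name is "scene" or "top" or "wrist"; returns a dict with "image" (384x512x3 uint8, red, green, blue), "intrinsics" (3x3 intrinsics, pixels), "rvec" (rotation vector, rad) and "tvec" (3), from world to camera coordinates, as OpenCV has them. Camera axes: x right, y down, z forward; pixel columns grow to the right and rows downward; lengths in mm; the calibration is good to about 2 mm. The wrist camera is an equidistant fisheye: a pixel r from the principal point sees the ray r / f radians off the axis. A picture is of the moment at which its call begins. There is no depth.
- ctrl.finish_job(): hands the job in; it is judged then, once.
The state is a dict: "time_s": time; "joints": joint angles; "dq": joint speeds; "tau": joint torques, N m; "eef_pos": TCP position; "ee_rot": TCP orientation; "force": force on the tool from outside, world axes, zero at the start; "wrist_torque": the same for the moment, N m; "grip_width": opening from 0.0 (shut) to 1.0 (fully open); "grip_force": force on a finger pad.
Only numpy, scipy, OpenCV 4.12 (cv2) and the standard library are available. Lean on these libraries where they do the work, as an engineer would, in place of code of your own. Each camera call takes 0.05 s, during which the arm holds its last target. There are 200 camera calls.

## Working session

There is one attempt and no reset: what is moved stays moved. The work goes in short steps, Python scripts to look and compute and a shell command to move; the robot and the scene stay as the last step left them, time stands still between calls to the robot, and variables do not carry over. Pictures are saved under pics/ and viewed, at most 10 in all, crops included, and the job is handed in when it is done.

```bash
mkdir -p pics; ls; cat > h.py <<'E'
import numpy as np, cv2
from rig import ctrl
def cap(n,f):
    c=ctrl.capture(n); cv2.imwrite(f'pics/{f}.png',cv2.cvtColor(c['image'],cv2.COLOR_RGB2BGR)); np.savez(f'pics/{f}.npz',**c); return c
def ray(c,u,v,fish=False):
    K=c['intrinsics'];R=cv2.Rodrigues(np.array(c['rvec'],float))[0];t=np.array(c['tvec'],float).ravel()
    x=(u-K[0,2])/K[0,0];y=(v-K[1,2])/K[1,1]
    if fish:
        r=np.hypot(x,y)+1e-12; d=np.array([x/r*np.sin(r),y/r*np.sin(r),np.cos(r)])
    else: d=np.array([x,y,1.])
    return -R.T@t, R.T@(d/np.linalg.norm(d))
def onz(c,u,v,z,fish=False):
    o,d=ray(c,u,v,fish); return o+d*(z-o[2])/d[2]
def tri(rs):
    A=0;b=0
    for o,d in rs:
        P=np.eye(3)-np.outer(d,d);A=A+P;b=b+P@o
    return np.linalg.solve(A,b)
E
python3 - <<'E'
from h import *
a=cap('top','top0')['image'];b=cap('scene','sc0')['image']
s=ctrl.sense();print({k:s[k] for k in('eef_pos','ee_rot','force','grip_width')})
m=np.vstack([a,b]);
for n,i in(('top0b',a),('sc0b',b)): cv2.imwrite(f'pics/{n}.png',cv2.resize(i[:,:,::-1],(800,600),interpolation=cv2.INTER_CUBIC))
E
```

```text
pics
{'eef_pos': array([ 117.53552026, -511.4442302 ,  230.79078251]), 'ee_rot': array([-5.77487914e-04,  9.93634478e-01,  1.12650721e-01,  7.31063655e-05]), 'force': array([0.97134807, 0.54462665, 0.32857405]), 'grip_width': 0.9993368024525302}
```

View pics/top0b.png

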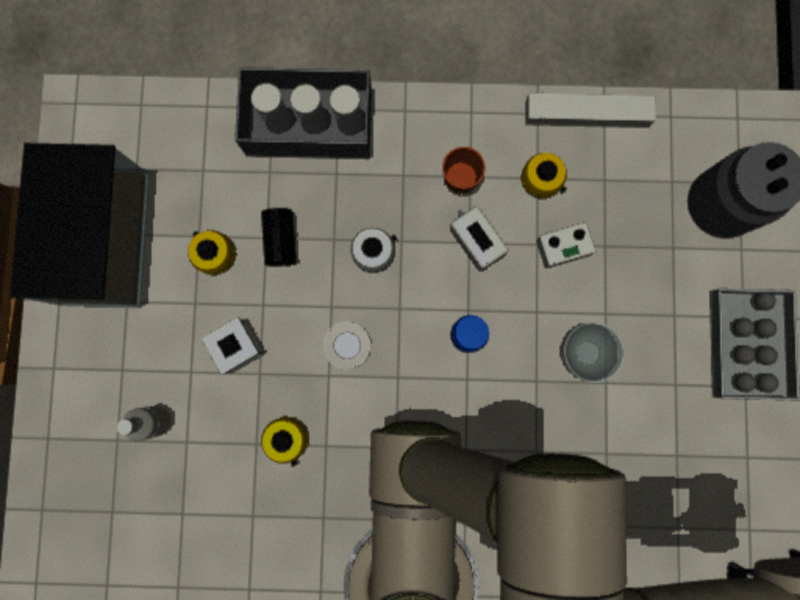

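View pics/sc0b.png

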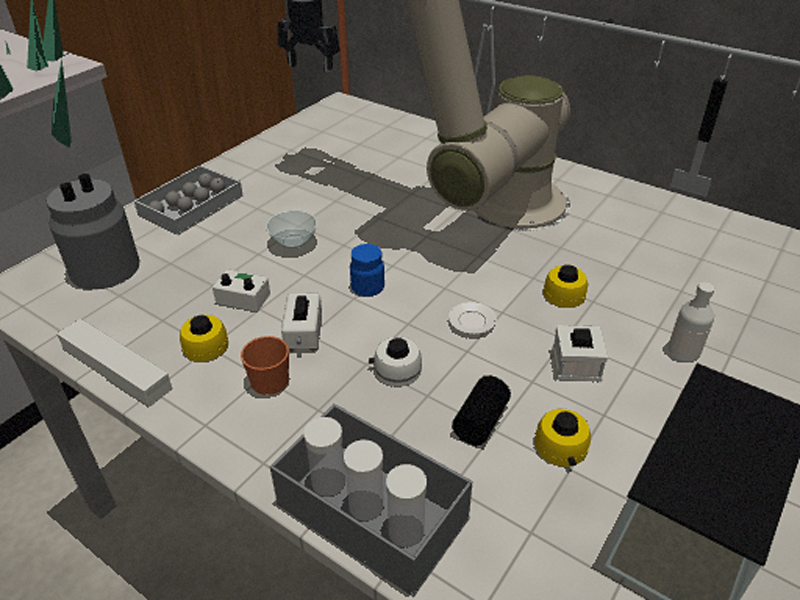

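The top view (800x600) shows a white drum with a dark round key at (372,247). There are three yellow lookalikes at (211,252), (546,174) and (284,440). The white pump with the bar key is at (481,236), the lantern with the square key at (230,345), and the heater with two keys at (567,244). The white drum at (372,247) fits the filter, because the yellow ones are excluded.

```bash
cat > m.py <<'E'
from h import *
T=dict(np.load('pics/top0.npz'));S=dict(np.load('pics/sc0.npz'));s=1.5625
def blob(c,u,v,r=20,th=60):
    g=c['image'].max(2); u0,v0=int(u/s)-r,int(v/s)-r
    m=(g[v0:v0+2*r,u0:u0+2*r]<th).astype(np.uint8)
    n,l,st,ce=cv2.connectedComponentsWithStats(m)
    k=min(range(1,n),key=lambda i:np.hypot(*(ce[i]-r))-(st[i,4]>15)*50)
    pts=np.argwhere(l==k)[:,::-1]+[u0,v0]
    return ce[k]+[u0,v0],st[k],pts.astype(np.float32)
for n,t,q,h in(('filter',(372,247),(398,347),62),('pump',(481,236),(301,307),72),('lantern',(230,345),(581,338),76)):
    a,sa,pa=blob(T,*t);b,sb,pb=blob(S,*q)
    w=np.array([onz(T,*p,h)[:2] for p in pa],np.float32)
    p=tri([ray(T,*a),ray(S,*b)])
    print(n,a.round(1),sa[2:],b.round(1),sb[2:],'tri',p.round(1),'top@h',onz(T,*a,h).round(1),'scene@h-6',onz(S,*b,h-6).round(1),'rect',cv2.minAreaRect(w))
print('cam',ray(T,0,0)[0],ray(S,0,0)[0])
I=T['image'][:,:,::-1]
cv2.imwrite('pics/crop.png',np.hstack([cv2.resize(I[int(y/s)-26:int(y/s)+26,int(x/s)-26:int(x/s)+26],(260,260),interpolation=cv2.INTER_CUBIC) for x,y in((372,247),(481,236),(230,345))]))
E
python3 m.py
```

```text
filter [237.7 157.7] [ 13  12 122] [254.2 222.8] [ 14  13 143] tri [608.   88.6  50.5] top@h [606.4  87.2  62. ] scene@h-6 [612.1  92.7  56. ] rect ((607.1143798828125, 86.32427215576172), (31.715776443481445, 34.16843795776367), 1.4512723684310913)
pump [306.7 150.9] [ 16  19 137] [192.2 197.3] [ 11  15 122] tri [ 631.3 -108.2   59.4] top@h [ 629.1 -107.5   72. ] scene@h-6 [ 636.5 -102.    66. ] rect ((629.1981811523438, -107.45614624023438), (50.37939453125, 21.441776275634766), 35.311241149902344)
lantern [146.3 220.7] [ 15  15 130] [371.8 216.3] [ 15  12 140] tri [420.7 337.9  63.9] top@h [420.8 333.8  76. ] scene@h-6 [426.6 340.6  70. ] rect ((420.78924560546875, 333.64227294921875), (31.242979049682617, 31.221195220947266), 32.62392044067383)
cam [ 378.43837223   16.20281423 1309.71083707] [1299.92683333  587.40036008  878.42696063]
```

View pics/crop.png

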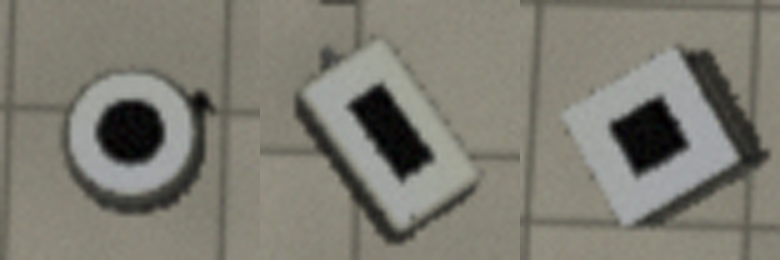

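The crop confirms the white drum with a round key, the pump with a bar key and the lantern with a square key. I'm moving above the filter with the fingers shut.

```bash
python3 -m inch '15 -12 0 0 0 0;30 -23 0 0 0 0;30 -23 0 0 0 0;30 -23 0 0 0 0;30 -23 0 0 0 0;30 -23 0 0 0 0;30 -23 0 0 0 0;30 -23 0 0 0 0;30 -23 0 0 0 0;30 -23 0 0 0 0' 0 20; python3 -m inch '30 -23 0 0 0 0;30 -23 0 0 0 0;30 -23 0 0 0 0;30 -23 0 0 0 0;30 -23 0 0 0 0;30 -23 0 0 0 0;30 -23 0 0 0 0;30 -23 10 0 0 0;30 -23 20 0 0 0;20 -15 20 0 0 0'
```

```text
time_s: 0.93
eef_pos: [347.0, -232.7, 231.2]
ee_rot: [-0.0, 0.994, 0.113, -0.0]
force: [-0.3, -0.8, 0.9]
grip_width: -0.001
grip_force: 0.0
time_s: 1.77
eef_pos: [580.0, 48.8, 181.1]
ee_rot: [-0.0, 0.994, 0.113, 0.001]
force: [-0.3, -0.1, 0.6]
grip_width: -0.004
grip_force: 0.0
```

```bash
python3 -m inch '5 -5 7 0 0 0;6 -6 10 0 0 0;6 -6 10 0 0 0;6 -5 10 0 0 0;5 -5 10 0 0 0;4 -4 10 0 0 0;2 -1 8 0 0 0;0 0 5 0 0 0;0 0 0 0 0 0;0 0 0 0 0 0'; python3 - <<'E'
from h import *
c=cap('wrist','w1')['image'];print(ctrl.sense()['eef_pos'],dict(np.load('pics/w1.npz'))['intrinsics'])
cv2.imwrite('pics/w1b.png',cv2.resize(c[:,:,::-1],(800,600)))
E
```

```text
time_s: 2.6
eef_pos: [604.5, 84.6, 111.9]
ee_rot: [0.0, 0.994, 0.112, -0.0]
force: [0.4, 0.4, 0.4]
grip_width: 0.0
grip_force: 0.0
[604.71854832  84.56267841 112.28499977] [[297.31863964   0.         260.34278519]
 [  0.         297.31863964 193.7486233 ]
 [  0.           0.           1.        ]]
```

View pics/w1b.png

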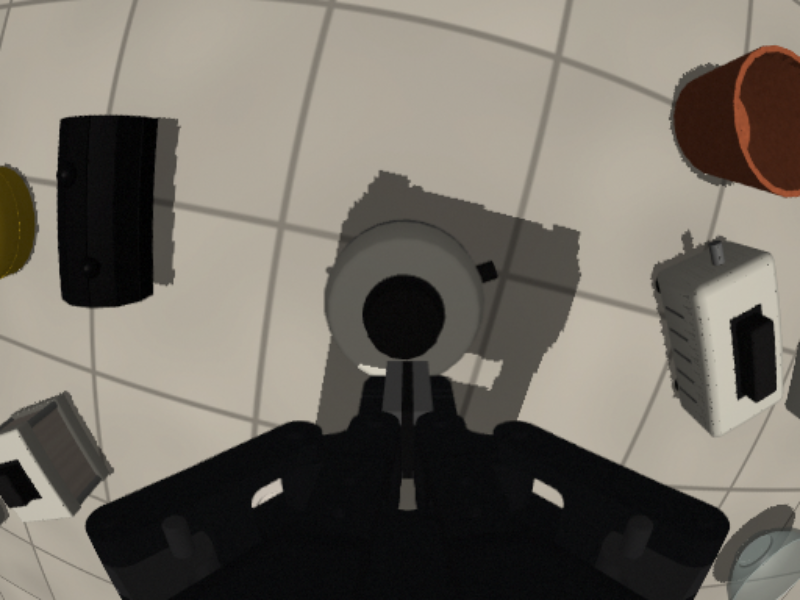

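The wrist view shows the filter key at (403,317) with the fingertips just below it at (407,375), and the pump key at (755,352). Next I'm casting rays for both and cross-checking heights with the top view.

```bash
python3 - <<'E'
from h import *
s=1.5625;W=dict(np.load('pics/w1.npz'));T=dict(np.load('pics/top0.npz'))
print(onz(W,403/s,317/s,62,True).round(1),onz(W,763/s,358/s,72,True).round(1))
print('tri f',tri([ray(W,403/s,317/s,True),ray(T,237.7,157.7)]).round(1),'p',tri([ray(W,763/s,358/s,True),ray(T,306.7,150.9)]).round(1),'cam',ray(W,0,0,True)[0].round(1))
E
```

```text
[612.1  88.9  62. ] [ 634.5 -105.    72. ]
tri f [608.6  88.   50.5] p [ 631.8 -108.7   67.6] cam [672.8 101.2 254.2]
```

```bash
python3 -m inch '2 -1 4 0 0 0;2 -1 8 0 0 0;1 0 8 0 0 0;0 0 8 0 0 0;0 0 6 0 0 0;0 0 4 0 0 0;0 0 3 0 0 0;0 0 2 0 0 0;0 0 1 0 0 0;0 0 0 0 0 0';python3 -m inch '0 0 1 0 0 0;0 0 1 0 0 0;0 0 1 0 0 0;0 0 1 0 0 0;0 0 1 0 0 0;0 0 1 0 0 0;0 0 1 0 0 0;0 0 1 0 0 0;0 0 0 0 0 0;0 0 0 0 0 0'
```

```text
time_s: 3.48
eef_pos: [609.0, 88.0, 67.8]
ee_rot: [0.0, 0.994, 0.113, 0.0]
force: [-0.5, 0.8, -0.6]
grip_width: 0.001
grip_force: 0.0
time_s: 4.32
eef_pos: [609.0, 88.0, 59.9]
ee_rot: [-0.0, 0.994, 0.113, 0.0]
force: [-1.3, -0.1, 2.5]
grip_width: 0.003
grip_force: 1.0
```

```bash
python3 -m inch '0 0 1 0 0 0;0 0 1 0 0 0;0 0 1 0 0 0;0 0 1 0 0 0;0 0 1 0 0 0;0 0 1 0 0 0;0 0 1 0 0 0;0 0 0 0 0 0;0 0 0 0 0 0;0 0 0 0 0 0'
```

```text
time_s: 5.15
eef_pos: [609.1, 88.0, 53.0]
ee_rot: [0.0, 0.994, 0.113, 0.0]
force: [-1.0, 0.8, 4.4]
grip_width: 0.001
grip_force: 2.3
```

The force rose to 4.4 N at full travel, so the key is at its stop. I'm retreating and going above the pump.

```bash
python3 -m inch '0 0 -3 0 0 0;0 0 -7 0 0 0;0 0 -15 0 0 0;0 0 -15 0 0 0;0 0 -15 0 0 0;0 0 -10 0 0 0;-1 10 -5 0 0 0;-2 20 0 0 0 0;-3 25 0 0 0 0;-3 25 0 0 0 0';python3 -m inch '-3 25 0 0 0 0;-3 25 0 0 0 0;-3 25 0 0 0 0;-2 20 0 0 0 0;-1 12 0 0 0 0;-1 6 0 0 0 0;0 2 0 0 0 0;0 0 0 0 0 0;0 0 0 0 0 0;0 0 0 0 0 0'; python3 - <<'E'
from h import *
c=cap('wrist','w2')['image'];print(ctrl.sense()['eef_pos'])
cv2.imwrite('pics/w2b.png',cv2.resize(c[:,:,::-1],(800,600)))
E
```

```text
time_s: 5.98
eef_pos: [617.9, 6.7, 122.4]
ee_rot: [-0.0, 0.994, 0.113, -0.0]
force: [-0.1, -0.2, -0.0]
grip_width: 0.002
grip_force: 0.0
time_s: 6.82
eef_pos: [631.2, -106.0, 122.8]
ee_rot: [-0.0, 0.994, 0.113, -0.0]
force: [0.7, -0.2, -0.3]
grip_width: 0.0
grip_force: 0.0
[ 631.19273228 -106.06077911  122.87251893]
```

View pics/w2b.png

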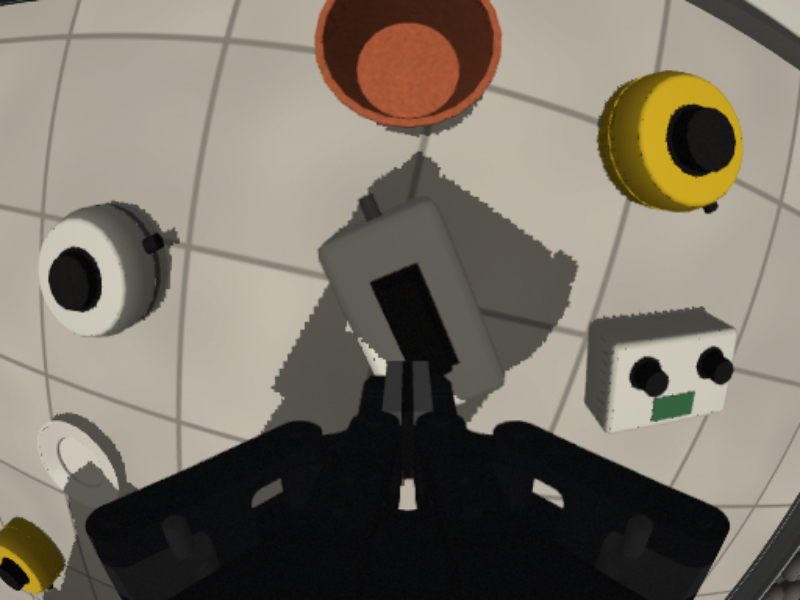

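The bar key's corners are at (371,283), (416,264) and (458,362), with the fourth hidden behind the finger near (413,381). That puts its centre near (415,322).

```bash
python3 - <<'E'
from h import *
s=1.5625;W=dict(np.load('pics/w2.npz'));T=dict(np.load('pics/top0.npz'));V=dict(np.load('pics/w1.npz'))
print(onz(W,414.5/s,322.5/s,72,True).round(1),[onz(W,u/s,v/s,72,True).round(1)[:2] for u,v in((371,283),(416,264),(458,362))])
print(tri([ray(W,414.5/s,322.5/s,True),ray(T,306.7,150.9)]).round(1),tri([ray(W,414.5/s,322.5/s,True),ray(V,763/s,358/s,True)]).round(1))
E
```

```text
[ 637.1 -107.2   72. ] [array([650.3, -84.9]), array([ 662.7, -101.8]), array([ 623.2, -130.8])]
[ 632.2 -108.8   56.6] [ 635.  -107.6   69.2]
```

```bash
python3 -m inch '1 1 4 0 0 0;1 1 8 0 0 0;0 0 8 0 0 0;0 0 8 0 0 0;0 0 7 0 0 0;0 0 5 0 0 0;0 0 3 0 0 0;0 0 2 0 0 0;0 0 0 0 0 0;0 0 0 0 0 0';python3 -m inch '0 0 1 0 0 0;0 0 1 0 0 0;0 0 1 0 0 0;0 0 1 0 0 0;0 0 1 0 0 0;0 0 1 0 0 0;0 0 1 0 0 0;0 0 1 0 0 0;0 0 0 0 0 0;0 0 0 0 0 0'
```

```text
time_s: 7.7
eef_pos: [633.7, -108.5, 78.0]
ee_rot: [0.0, 0.994, 0.113, 0.0]
force: [-0.2, -0.1, 0.3]
grip_width: -0.003
grip_force: 0.0
time_s: 8.53
eef_pos: [633.6, -108.5, 69.9]
ee_rot: [0.0, 0.994, 0.113, 0.0]
force: [-1.3, 1.0, 1.6]
grip_width: 0.0
grip_force: 1.0
```

```bash
python3 -m inch '0 0 1 0 0 0;0 0 1 0 0 0;0 0 1 0 0 0;0 0 1 0 0 0;0 0 1 0 0 0;0 0 1 0 0 0;0 0 1 0 0 0;0 0 0 0 0 0;0 0 0 0 0 0;0 0 0 0 0 0'
```

```text
time_s: 9.37
eef_pos: [633.7, -108.5, 63.0]
ee_rot: [0.0, 0.994, 0.113, 0.0]
force: [-1.5, -0.3, 4.7]
grip_width: 0.004
grip_force: 2.3
```

Same signature at the stop (4.7 N), so the pump key is in. Now to the lantern.

```bash
python3 -m inch '0 0 -3 0 0 0;0 0 -7 0 0 0;0 0 -15 0 0 0;0 0 -15 0 0 0;0 0 -15 0 0 0;0 0 -15 0 0 0;-2 -10 -10 0 0 0;-5 -20 0 0 0 0;-7 -30 0 0 0 0;-8 -35 0 0 0 0';python3 -m inch '-8 -35 0 0 0 0;-8 -35 0 0 0 0;-8 -35 0 0 0 0;-8 -35 0 0 0 0;-8 -35 0 0 0 0;-8 -35 0 0 0 0;-8 -35 0 0 0 0;-8 -35 0 0 0 0;-7 -30 0 0 0 0;-6 -25 0 0 0 0';python3 -m inch '-4 -20 0 0 0 0;-3 -15 0 0 0 0;-2 -10 0 0 0 0;0 -5 0 0 0 0;0 0 0 0 0 0;0 0 0 0 0 0;0 0 0 0 0 0;0 0 0 0 0 0;0 0 0 0 0 0;0 0 0 0 0 0'; python3 - <<'E'
from h import *
c=cap('wrist','w3')['image'];print(ctrl.sense()['eef_pos'])
cv2.imwrite('pics/w3b.png',cv2.resize(c[:,:,::-1],(800,600)))
E
```

```text
time_s: 10.2
eef_pos: [590.0, -20.2, 142.7]
ee_rot: [-0.0, 0.994, 0.112, -0.0]
force: [-0.3, 0.3, -0.3]
grip_width: 0.001
grip_force: 0.0
time_s: 11.03
eef_pos: [438.7, 290.5, 142.9]
ee_rot: [-0.0, 0.994, 0.113, -0.0]
force: [0.5, -0.6, -0.1]
grip_width: -0.0
grip_force: 0.0
time_s: 11.87
eef_pos: [421.1, 334.8, 142.8]
ee_rot: [0.0, 0.994, 0.112, -0.0]
force: [-0.1, 0.3, 0.7]
grip_width: -0.002
grip_force: 0.0
[421.0349048  334.88244371 142.82915735]
```

View pics/w3b.png

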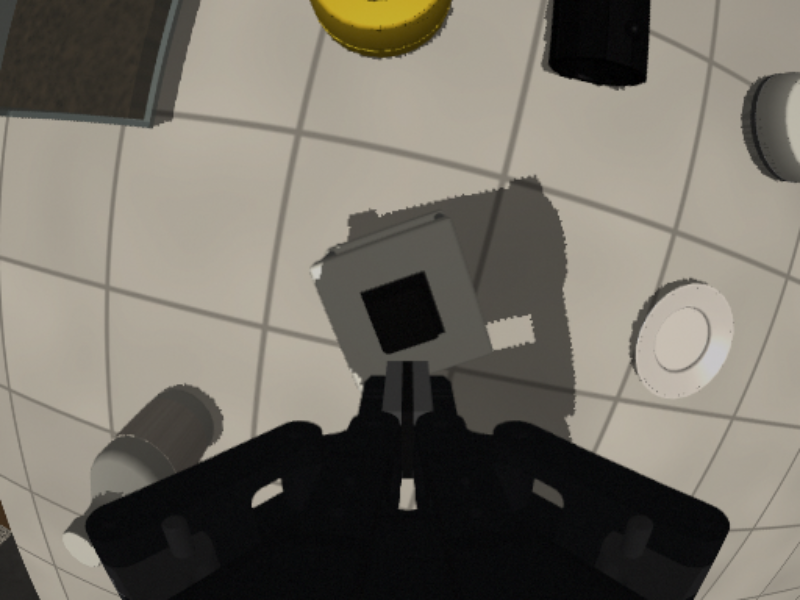

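The square key is at (402,312), just ahead of the fingertips at (407,375).

```bash
python3 - <<'E'
from h import *
s=1.5625;W=dict(np.load('pics/w3.npz'));T=dict(np.load('pics/top0.npz'))
print(onz(W,402/s,312/s,76,True).round(1),tri([ray(W,402/s,312/s,True),ray(T,146.3,220.7)]).round(1))
E
```

```text
[425.7 339.   76. ] [421.1 337.9  60.6]
```

```bash
python3 -m inch '1 -1 5 0 0 0;2 -1 10 0 0 0;0 0 10 0 0 0;0 0 10 0 0 0;0 0 10 0 0 0;0 0 8 0 0 0;0 0 5 0 0 0;0 0 3 0 0 0;0 0 2 0 0 0;0 0 0 0 0 0';python3 -m inch '0 0 1 0 0 0;0 0 1 0 0 0;0 0 1 0 0 0;0 0 1 0 0 0;0 0 1 0 0 0;0 0 1 0 0 0;0 0 0 0 0 0;0 0 0 0 0 0;0 0 0 0 0 0;0 0 0 0 0 0'
```

```text
time_s: 12.75
eef_pos: [423.4, 337.8, 79.7]
ee_rot: [0.0, 0.994, 0.113, -0.0]
force: [-0.1, 0.5, 0.3]
grip_width: -0.002
grip_force: 0.0
time_s: 13.58
eef_pos: [423.4, 337.8, 73.9]
ee_rot: [-0.0, 0.994, 0.113, 0.0]
force: [-0.4, 0.8, 1.1]
grip_width: -0.001
grip_force: 1.1
```

```bash
python3 -m inch '0 0 1 0 0 0;0 0 1 0 0 0;0 0 1 0 0 0;0 0 1 0 0 0;0 0 1 0 0 0;0 0 1 0 0 0;0 0 1 0 0 0;0 0 0 0 0 0;0 0 0 0 0 0;0 0 0 0 0 0'
```

```text
time_s: 14.42
eef_pos: [423.4, 337.8, 67.0]
ee_rot: [-0.0, 0.994, 0.113, 0.0]
force: [1.2, 0.4, 4.5]
grip_width: 0.0
grip_force: 2.3
```

```bash
python3 -m inch '0 0 -3 0 0 0;0 0 -7 0 0 0;0 0 -15 0 0 0;0 0 -20 0 0 0;0 0 -20 0 0 0;0 0 -20 0 0 0;0 0 -20 0 0 0;0 0 -15 0 0 0;0 0 -10 0 0 0;0 0 0 0 0 0'; python3 - <<'E'
from h import *
c=cap('scene','sc1')['image']
cv2.imwrite('pics/sc1b.png',cv2.resize(c[130:320,100:440,::-1],(800,447),interpolation=cv2.INTER_CUBIC))
E
```

```text
time_s: 15.25
eef_pos: [423.8, 338.0, 198.7]
ee_rot: [-0.001, 0.994, 0.113, 0.001]
force: [0.6, -0.5, -0.5]
grip_width: 0.003
grip_force: 0.0
```

View pics/sc1b.png

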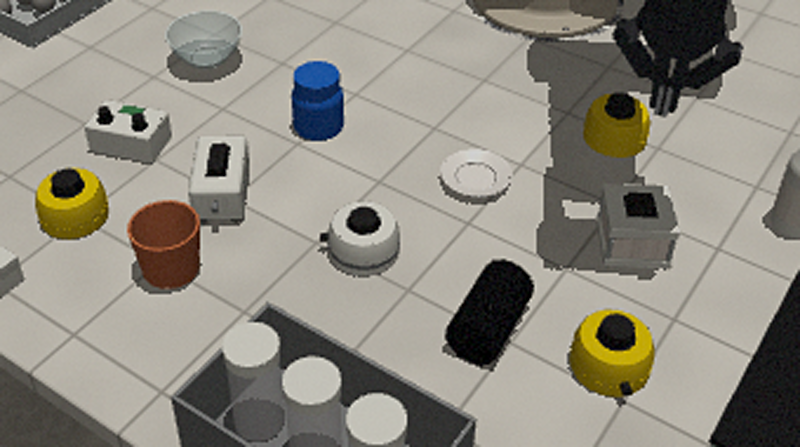

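The keys of the filter (363,220), pump (217,160) and lantern (640,204) sit visibly lower than before. Nothing has moved and the arm is clear, so I'm handing the job in.

```bash
python3 -c "
from rig import ctrl
print(ctrl.finish_job())"
```

```text
the job is handed in; nothing more can be done
None
```

I pressed the filter, air pump and lantern keys in that order, each to its stop at under 5 N measured. In the last picture nothing had shifted and the heater keys were up; the job is handed in, but no verdict came back.

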